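Mesh the splined yoke onto the upright arbor

ROBOT

A 6-joint arm with a two-finger parallel gripper is mounted at the origin on a cart in front of the work surface, level with it; the furniture and walls round the work are solid. World frame = base frame: x ahead of the robot, y to its left, z up, the work surface at z = 0. Lengths are in mm, angles in rad, forces in N, time in s.
With the tool pointing down it reaches from about 250 to 800 mm from the base axis. Payload 8.5 kg.
Tool frame: the origin (TCP) lies midway between the tips of the shut fingers; the grasp point (between the pads) lies 19 mm behind it; z points along the fingers, y is the line along which they close (so a half turn about z gives the same grasp; the last joint's range is limited). The gripper opens to 85 mm and grips with 20 to 120 N. Pads are 22 mm wide; open, the fingers measure 114 mm over their backs; the gripper's body (76 mm by 85 mm) begins 54 mm behind the grasp point. The pads swing forward as they close: fully open they stand 13 mm farther back than shut.
Start: joints at [-1.337, 0.238, -0.013, 1.319, 0, 1.571], TCP at [121.617, -510.671, 199.676] pointing down, gripper open.
Joint ranges: [-2.66, 2.66], [-1.03, 1.9], [-1.14, 1.46], [-1.82, 2.27], [-1.45, 1.34], [-3.14, 3.14]. Speed limits (rad/s): [2.22, 2.22, 2.79, 3.14, 3.14, 3.14].

INTERFACE

Orientations are given as a 3x3 rotation matrix whose columns are the frame's x, y, z axes.
In Python, from rig import * gives the robot as it stands. The module is installed in compiled form; this text tells all that it offers.
- The arm moves only by the shell command python3 -m crank 'ROWS'. ROWS is JSON, a list of rows, each a list of 7 numbers: the shift along the world's x, y, z in units of 25 mm (1.0 is 25 mm), then the turn, a rotation vector about the world's x, y, z in units of 10 degrees (1.0 is 10 degrees), then the closure, from -1 (fully open) to 1 (shut). In form: [[tx, ty, tz, wx, wy, wz, jaw], ...]. A call has exactly 5 rows; each row is the pose to reach, as a shift and turn from the pose commanded when the call began; what a row does not reach only later rows make up. A row lasts 1/8 s, in which the tool goes at most 62.5 mm and 10.7 degrees, less where a joint would pass 70% of its speed; a pose out of reach is approached as far as the arm can. A call with a gripper value outside its range is refused whole. The fingers move at their own pace and stop on an object; the grip force is fixed at half the most. Time passes only in rows, so rows that repeat a pose let the fingers close, or fill a call up. It gives the time, the measured TCP pose, the force, the opening and the grip force at its end, in the units of the state.
- sense(): the state, without advancing time (a new reading comes with each control period).
- grab_frame(name): name is "scene" or "top"; returns the picture (384x512x3 uint8, red, green, blue); there is no depth.
- calibration(name): a dict with "camera_matrix" (3x3 intrinsics, pixels), "dist_coeffs" ([k1, k2, p1, p2, k3] as OpenCV has them; the pictures are not rectified), "origin" and "rotation" of the camera in the world. Camera axes: x right, y down, z forward; pixel columns grow to the right and rows downward; lengths in mm; the calibration is good to about 2 mm. A picture is of the moment at which its call begins. calibration takes no time and is no camera call.
- sign_off(): hands the job in; it is judged then, once.
The state is a dict: "time_s": time; "joint_pos": joint angles; "joint_vel": joint speeds; "effort": joint torques, N m; "ee_pos": TCP position; "tcp_rot": TCP orientation; "wrist_force": force on the tool from outside, world axes, zero at the start; "torque": the same for the moment, N m; "finger_gap": finger opening in mm; "finger_force": force on a finger pad.
Only numpy, scipy, OpenCV 4.12 (cv2) and the standard library are available. Lean on these libraries where they do the work, as an engineer would, in place of code of your own. Each camera call takes 0.05 s, during which the arm holds its last target. There are 200 camera calls.

TASK

Fit the splined drive yoke onto the upright splined shaft: pick it up by its ears, lower it over the shaft, rock it a little until the teeth mesh and press it down until it sits flush on the shoulder, then let go. Do not drop it on, and leave the smaller yoke with the plain round bore where it stands.

Things in the scene. Friction and masses are not known exactly. Their poses are not given: they have to be found in the camera images.
- splined_yoke: Larger steel fork yoke, loose, 0.4 kg. Origin: centre of underside, z up. Hub 56 dia x 30 mm high; bore 40 dia with four inward teeth 8 wide (27 between tips) at 45 deg to x and y, so grooves point along +-x, +-y. Ears at +y and -y, 28 wide in x, 30 to 72 mm high, flat outer faces 52 apart (hub rim 2 mm proud of them), inner 34: grip across the outer faces, 54 mm up.
- plain_yoke: Smaller steel fork yoke, to be left alone, on the other side of the shaft: hub 46 mm diameter, 30 mm high, smooth round bore of 25 mm diameter without teeth, two ears at +y and -y with outer faces 42 mm apart, 59 mm high overall. Origin at the centre of its underside, z up. Either yoke may stand left or right.
- arbor: Fixed upright splined shaft. Dark square base 90 x 90 x 12 mm, bolt heads to 18 mm; round shoulder 60 dia, top at 24 mm; above that a core 22 dia with four teeth 8 wide, 34 over the tips, pointing along +-x, +-y (to the middles of the base's sides), ending in roof-shaped points 26 mm above the shoulder; core tapers from 30 mm to 12 dia at 44 mm. Origin: centre of base underside, z up.
- arbor_seat (a point): Point on the shaft's axis level with the shoulder's top, 24 mm above the table; the yoke's underside comes to rest here. Axes as the arbor's. The yoke goes on with its ears parallel to either pair of the base's sides (quarter turns are alike), with about 10 degrees of turning play each way and 2.5 mm of sideways play.

How it is judged (in metres and radians):
At the end, for the whole second after the job is handed in: The splined yoke is meshed on the shaft and at rest: its underside within 4 mm of the shoulder's top, its origin within 6 mm of the shaft's axis, upright within 0.1 rad (z of splined_yoke in the frame of arbor_seat between -0.004 and 0.004 m and horizontal distance between splined_yoke and arbor_seat below 0.006 m and angle between splined_yoke's own z axis and vertical below 0.1 rad and linear speed of splined_yoke below 0.02 m/s); the robot touches nothing.
It fails at once if The plain-bored yoke is moved more than 30 mm from where it stood (distance of plain_yoke from where it was at the start of the episode above 0.03 m).
It fails at once if The splined yoke is dropped onto the shaft from above the teeth (falling faster than 0.3 m/s, out of the fingers, within 30 mm of the shaft's axis and more than 30 mm above the shoulder) (contact force between the fingers and splined_yoke below 0.1 N and z of splined_yoke in the frame of arbor_seat above 0.03 m and horizontal distance between splined_yoke and arbor_seat below 0.03 m and linear speed of splined_yoke above 0.3 m/s).
It also fails if it takes over 45 s, if anything falls off the work surface, if the arm or the gripper's body presses on something with over 40 N, if the wrist force passes 120 N, or if a joint passes its speed limit or range.

## Working session

There is one attempt and no reset: what is moved stays moved. The work goes in short steps, Python scripts to look and compute and a shell command to move; the robot and the scene stay as the last step left them, time stands still between calls to the robot, and variables do not carry over. Pictures are saved under pics/ and viewed, at most 10 in all, crops included, and the job is handed in when it is done.

```bash
mkdir -p pics; python3 - <<'E'
from rig import *
import cv2,numpy as np
for n in("scene","top"):
    im=grab_frame(n); cv2.imwrite(f"pics/{n}0.png",im[...,::-1])
    c=calibration(n); print(n,{k:np.round(v,3).tolist() for k,v in c.items()})
a=cv2.imread("pics/scene0.png");b=cv2.imread("pics/top0.png")
s=sense();print(s["ee_pos"],s["tcp_rot"],s["finger_gap"])
E
```

```text
scene {'camera_matrix': [[450.012, 0.0, 258.583], [0.0, 450.012, 196.555], [0.0, 0.0, 1.0]], 'dist_coeffs': [-0.136, 0.0, 0.0, 0.0, 0.0], 'origin': [-267.588, 396.041, 892.669], 'rotation': [[-0.429, -0.629, 0.648], [-0.903, 0.284, -0.322], [0.019, -0.724, -0.69]]}
top {'camera_matrix': [[378.838, 0.0, 253.48], [0.0, 378.838, 189.342], [0.0, 0.0, 1.0]], 'dist_coeffs': [-0.113, 0.0, 0.0, 0.0, 0.0], 'origin': [387.666, -7.46, 936.907], 'rotation': [[-0.004, -0.992, 0.124], [-1.0, 0.002, -0.01], [0.009, -0.124, -0.992]]}
[ 121.53241158 -510.32496649  199.14021614] [[ 9.72797449e-01  2.31657150e-01 -2.96036784e-04]
 [ 2.31657339e-01 -9.72796629e-01  1.26297370e-03]
 [ 4.59330219e-06 -1.29719669e-03 -9.99999159e-01]] 85.13976987033197
```

View pics/scene0.png

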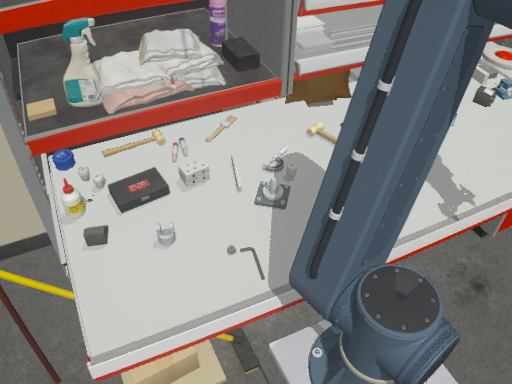

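View pics/top0.png

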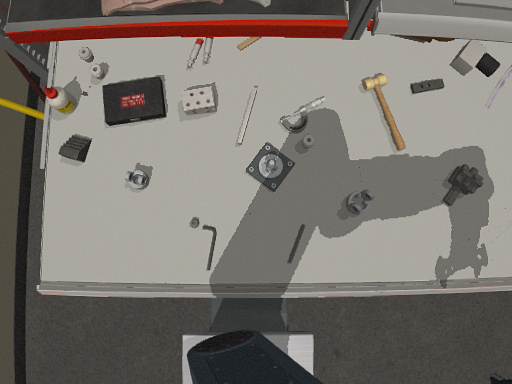

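Top view: yokes near (138,178) and (359,202), arbor at (270,166). I'll enlarge all three to tell the yokes apart and get the angles.

```bash
python3 - <<'E'
import cv2,numpy as np
b=cv2.imread("pics/top0.png")
t=[]
for (u,v) in((138,178),(270,166),(359,202)):
    c=cv2.resize(b[v-24:v+24,u-24:u+24],(264*1,264),interpolation=cv2.INTER_CUBIC)
    c=cv2.convertScaleAbs(c,alpha=1.0 if u<300 else 1.6)
    for k in range(0,48,8): cv2.putText(c,str(u-24+k),(int(k*5.5),8),0,.3,(0,0,255));cv2.putText(c,str(v-24+k),(0,int(k*5.5)+4),0,.3,(0,0,255));cv2.line(c,(int(k*5.5),0),(int(k*5.5),264),(0,120,0),1) if 0 else None
    t.append(c)
cv2.imwrite("pics/crop1.png",np.hstack(t))
open("h.py","w").write('''
import cv2,numpy as np
from rig import *
def ray(n,u,v):
    c=calibration(n);K=np.array(c["camera_matrix"]);d=np.array(c["dist_coeffs"])
    p=cv2.undistortPoints(np.array([[[u,v]]],float),K,d)[0,0]
    return np.array(c["origin"]),np.array(c["rotation"])@[p[0],p[1],1]
def at(n,u,v,z):
    o,r=ray(n,u,v);return o+r*(z-o[2])/r[2]
def proj(n,P):
    c=calibration(n);R=np.array(c["rotation"]);Q=(np.atleast_2d(P)-c["origin"])@R
    return cv2.projectPoints(Q.reshape(-1,1,3),np.zeros(3),np.zeros(3),np.array(c["camera_matrix"]),np.array(c["dist_coeffs"]))[0][:,0]
''')
E
```

```text
(no output)
```

View pics/crop1.png

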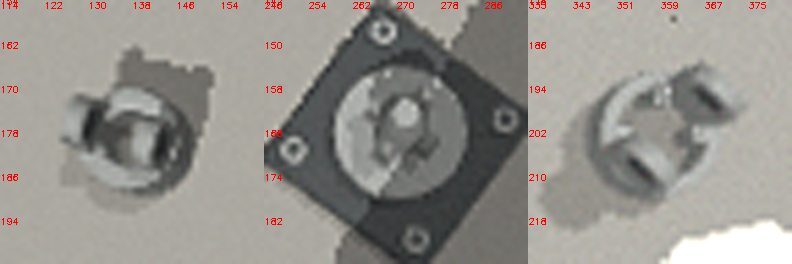

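The right yoke (359,202) shows teeth, so it is the splined one; the left (138,178) is plain. Arbor bolts at (267.8,147.6), (290,163.6), (273.6,185.6), (251.3,169.3). I'll estimate poses and check with an overlay.

```bash
cat >> h.py <<'E'
def yoke(x,y,a):
    R=np.array([[np.cos(a),-np.sin(a)],[np.sin(a),np.cos(a)]])
    t=np.linspace(0,2*np.pi,40);L=[]
    L.append((np.c_[28*np.cos(t),28*np.sin(t),0*t+30],(0,0,255)))
    L.append((np.c_[28*np.cos(t),28*np.sin(t),0*t],(0,160,255)))
    for s in(1,-1):
        L.append((np.array([[-14,17*s,72],[14,17*s,72],[14,26*s,72],[-14,26*s,72],[-14,17*s,72]],float),(0,255,0)))
    return [(np.c_[P[:,:2]@R.T+[x,y],P[:,2]],c) for P,c in L]
def arb(x,y,a):
    R=np.array([[np.cos(a),-np.sin(a)],[np.sin(a),np.cos(a)]])
    t=np.linspace(0,2*np.pi,40)
    L=[(np.c_[30*np.cos(t),30*np.sin(t),0*t+24],(0,0,255)),(np.array([[-45,-45,12],[45,-45,12],[45,45,12],[-45,45,12],[-45,-45,12]],float),(0,255,0)),(np.c_[6*np.cos(t),6*np.sin(t),0*t+68],(255,0,255))]
    return [(np.c_[P[:,:2]@R.T+[x,y],P[:,2]],c) for P,c in L]
def over(img,n,L,u,v,h=24,s=8,al=1.):
    c=cv2.convertScaleAbs(cv2.resize(img[v-h:v+h,u-h:u+h],None,fx=s,fy=s,interpolation=cv2.INTER_CUBIC),alpha=al)
    for P,col in L:
        q=(proj(n,P)-[u-h,v-h]+.5)*s
        cv2.polylines(c,[np.int32(q)],False,col,1)
    return c
E
python3 - <<'E'
from h import *
b=[at("top",u,v,18)[:2] for u,v in((267.8,147.6),(290,163.6),(273.6,185.6),(251.3,169.3))]
b=np.array(b);c=b.mean(0);d1=b[0]-b[2];d2=b[1]-b[3]
print(c,np.degrees([np.arctan2(*d[::-1]) for d in(d1,d2)]),[np.linalg.norm(d) for d in (d1,d2)])
aa=np.arctan2(d1[1],d1[0])+np.pi/4
y=at("top",358,201.6,30);print(y)
im=cv2.imread("pics/top0.png")
cv2.imwrite("pics/ov1.png",np.hstack([over(im,"top",arb(*c,aa),270,166),over(im,"top",yoke(y[0],y[1],np.radians(45)),359,202,al=1.6)]))
E
```

```text
[559.15288527 -59.01461526] [  8.0005176 -81.5718684] [np.float64(96.19721242650644), np.float64(96.72878755867359)]
[ 470.2455085  -270.21536457   30.        ]
```

View pics/ov1.png

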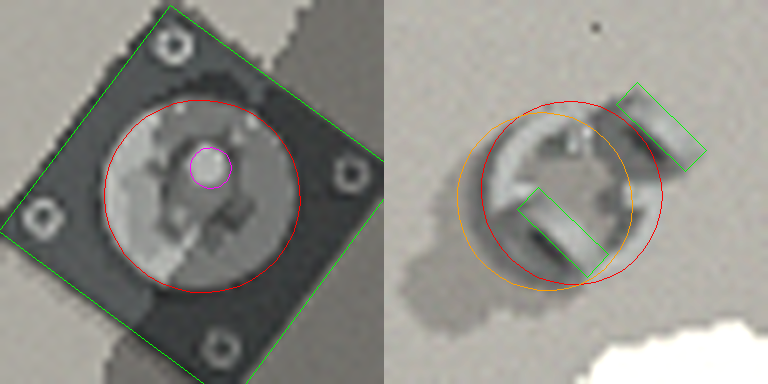

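Overlay fits: arbor at (559,-59), sides at 53°/-37°; yoke at (470,-270), ears along -45°. Setting out.

```bash
python3 -m crank '[[1.5,1,0,0,0,0.4,-1],[3,2,0,0,0,0.8,-1],[4.5,3,0,0,0,1.2,-1],[6,4,0,0,0,1.6,-1],[7,4.8,0,0,0,1.6,-1]]'
python3 -m crank '[[1.5,1,0,0,0,0.4,-1],[3,2,0,0,0,0.8,-1],[4.5,3,-0.5,0,0,1.2,-1],[6,4,-1,0,0,1.56,-1],[6.95,4.8,-1.5,0,0,1.56,-1]]'
```

```text
time_s: 0.72
ee_pos: [297.9, -389.4, 199.4]
tcp_rot: [[0.87, 0.493, -0.0], [0.493, -0.87, 0.001], [0.0, -0.001, -1.0]]
wrist_force: [0.9, -0.8, 0.4]
finger_gap: 85.5
finger_force: 0.0
time_s: 1.35
ee_pos: [471.7, -269.4, 161.3]
tcp_rot: [[0.706, 0.708, -0.0], [0.708, -0.706, 0.0], [-0.0, -0.001, -1.0]]
wrist_force: [-0.2, 0.2, 0.6]
finger_gap: 85.4
finger_force: 0.0
```

```bash
python3 - <<'E'
from h import *
L=yoke(470.2,-270.2,np.radians(45));s=sense();print(s["ee_pos"])
o=[]
for n in("top","scene"):
    im=grab_frame(n)[...,::-1].copy();u,v=np.int32(proj(n,[[470,-270,30]])[0]);print(n,u,v)
    o.append(over(im,n,L,u,v,32,6,1.5))
cv2.imwrite("pics/ov2.png",np.hstack(o))
E
```

```text
[ 471.73735451 -269.38832628  161.34124065]
top 357 201
scene 352 186
```

View pics/ov2.png

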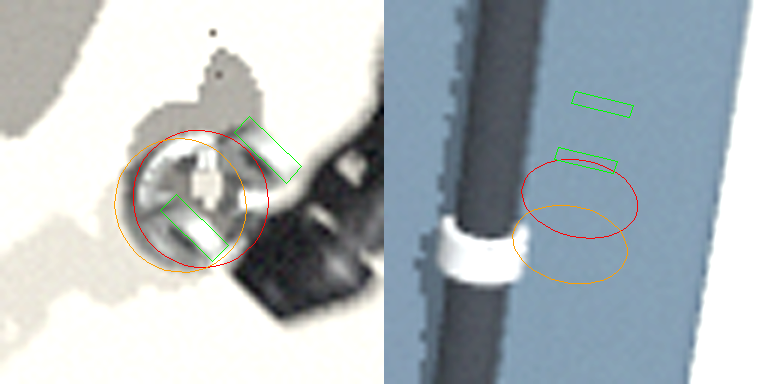

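```bash
python3 -m crank '[[0,0,-1.2,0,0,0,-1],[0,0,-2.4,0,0,0,-1],[0,0,-3.6,0,0,0,-1],[0,0,-4.4,0,0,0,-1],[0,0,-4.4,0,0,0,-1]]'
python3 -m crank '[[0,0,-0.3,0,0,0,-1],[0,0,-0.7,0,0,0,-1],[0,0,-0.7,0,0,0,-1],[0,0,-0.7,0,0,0,0],[0,0,-0.7,0,0,0,0]]'
```

```text
time_s: 2.08
ee_pos: [468.8, -270.5, 51.0]
tcp_rot: [[0.708, 0.707, -0.003], [0.707, -0.708, 0.002], [-0.001, -0.003, -1.0]]
wrist_force: [0.2, 0.7, -0.6]
finger_gap: 85.3
finger_force: 0.0
time_s: 2.7
ee_pos: [470.5, -270.7, 35.0]
tcp_rot: [[0.707, 0.707, 0.0], [0.707, -0.707, -0.0], [0.0, 0.0, -1.0]]
wrist_force: [-2.8, 2.8, 4.6]
finger_gap: 52.0
finger_force: 3.1
```

```bash
python3 -m crank '[[0,0,0,0,0,0,1],[0,0,0,0,0,0,1],[0,0,0,0,0,0,1],[0,0,0,0,0,0,1],[0,0,0.2,0,0,0,1]]'
python3 -m crank '[[0,0,0.8,0,0,0,1],[0,0,1.6,0,0,0,1],[0,0,2.4,0,0,0,1],[0,0,3.2,0,0,0,1],[0,0,3.2,0,0,0,1]]'
```

```text
time_s: 3.32
ee_pos: [470.1, -270.5, 39.7]
tcp_rot: [[0.707, 0.707, -0.001], [0.707, -0.707, 0.0], [-0.0, -0.001, -1.0]]
wrist_force: [0.1, 0.3, -3.4]
finger_gap: 46.1
finger_force: 61.9
time_s: 3.95
ee_pos: [471.2, -271.1, 120.8]
tcp_rot: [[0.707, 0.707, 0.002], [0.707, -0.707, -0.001], [0.001, 0.002, -1.0]]
wrist_force: [0.4, -0.5, -4.4]
finger_gap: 46.4
finger_force: 62.1
```

```bash
python3 - <<'E'
from h import *
n="top";im=grab_frame(n)[...,::-1].copy();u,v=np.int32(proj(n,[[470,-270,130]])[0]);u-=8
L=[(P+[0.5,-0.5,85],c) for P,c in yoke(470.2,-270.2,np.radians(45))]
cv2.imwrite("pics/ov3.png",np.hstack([over(im,n,[],u,v,40,5,1.5),over(im,n,L,u,v,40,5,1.5)]))
E
```

```text
(no output)
```

View pics/ov3.png

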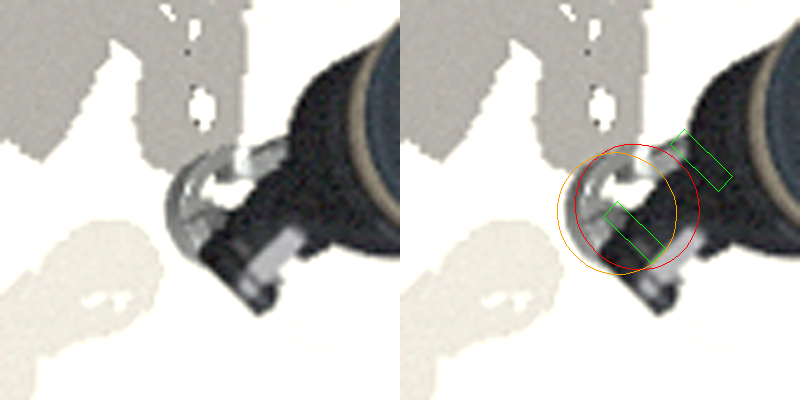

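Held upright at about the right place. Carry to above the shaft.

```bash
python3 -m crank '[[0.6,1.4,0.2,0,0,0.2,1],[1.4,3.4,0.2,0,0,0.4,1],[2.2,5.3,0.2,0,0,0.6,1],[3,7.1,0.2,0,0,0.8,1],[3.55,8.46,0.2,0,0,0.8,1]]'
python3 -m crank '[[0,0,0,0,0,0,1],[0,0,0,0,0,0,1],[0,0,0,0,0,0,1],[0,0,0,0,0,0,1],[0,0,0,0,0,0,1]]'
python3 - <<'E'
from h import *
n="top";o=[]
p=sense()["ee_pos"]
L=arb(559.15,-59,np.radians(53))+[(P+[0,0,90],c) for P,c in yoke(559.15,-59,np.radians(53))]
for n in("top","scene"):
    im=grab_frame(n)[...,::-1].copy();u,v=np.int32(proj(n,[[559,-59,90]])[0])
    o.append(over(im,n,L,u,v,38,5,1.5))
    o.append(over(im,n,[],u,v,38,5,1.5))
cv2.imwrite("pics/ov4.png",np.hstack(o[:1]+o[2:4])[:, :]) if 0 else cv2.imwrite("pics/ov4.png",cv2.resize(np.hstack([o[0],o[2]]),None,fx=1,fy=1))
E
```

```text
time_s: 4.62
ee_pos: [559.1, -57.1, 123.3]
tcp_rot: [[0.601, 0.8, -0.002], [0.8, -0.601, 0.0], [-0.001, -0.002, -1.0]]
wrist_force: [-0.0, -1.0, -3.4]
finger_gap: 46.2
finger_force: 63.8
time_s: 5.25
ee_pos: [559.0, -59.7, 124.7]
tcp_rot: [[0.603, 0.798, 0.0], [0.798, -0.603, 0.0], [0.0, -0.0, -1.0]]
wrist_force: [-0.3, 0.3, -4.0]
finger_gap: 46.2
finger_force: 63.6
```

View pics/ov4.png

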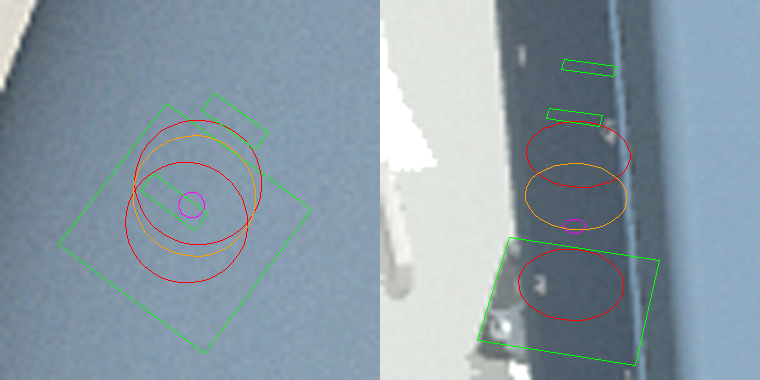

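Cameras are blocked by the arm here; lower by feel over the core's taper to just above the teeth.

```bash
python3 -m crank '[[0,0.03,-0.4,0,0,0,1],[0,0.03,-0.8,0,0,0,1],[0,0.03,-1.1,0,0,0,1],[0,0.03,-1.35,0,0,0,1],[0,0.03,-1.35,0,0,0,1]]'
python3 -m crank '[[0,0,-0.1,0,0,0,1],[0,0,-0.2,0,0,0,1],[0,0,-0.3,0,0,0,1],[0,0,-0.4,0,0,0,1],[0,0,-0.4,0,0,0,1]]'
```

```text
time_s: 5.98
ee_pos: [558.8, -58.3, 90.3]
tcp_rot: [[0.602, 0.799, -0.001], [0.799, -0.602, 0.0], [-0.0, -0.001, -1.0]]
wrist_force: [0.1, 0.4, -3.3]
finger_gap: 46.1
finger_force: 63.6
time_s: 6.6
ee_pos: [559.0, -58.4, 80.7]
tcp_rot: [[0.602, 0.799, -0.0], [0.799, -0.602, 0.0], [-0.0, -0.0, -1.0]]
wrist_force: [0.5, -1.1, -2.9]
finger_gap: 46.1
finger_force: 63.7
```

No contact force with the underside already below the teeth points: meshed. Continue.

```bash
python3 -m crank '[[0,0,-0.15,0,0,0,1],[0,0,-0.3,0,0,0,1],[0,0,-0.45,0,0,0,1],[0,0,-0.6,0,0,0,1],[0,0,-0.6,0,0,0,1]]'
python3 -m crank '[[0,0,-0.06,0,0,0,1],[0,0,-0.12,0,0,0,1],[0,0,-0.18,0,0,0,1],[0,0,-0.24,0,0,0,1],[0,0,-0.24,0,0,0,1]]'
```

```text
time_s: 7.22
ee_pos: [558.9, -58.4, 65.5]
tcp_rot: [[0.602, 0.799, -0.001], [0.799, -0.602, 0.0], [-0.0, -0.001, -1.0]]
wrist_force: [0.8, -0.3, -4.1]
finger_gap: 46.3
finger_force: 63.7
time_s: 7.85
ee_pos: [559.3, -58.2, 60.3]
tcp_rot: [[0.602, 0.799, 0.001], [0.799, -0.602, 0.0], [0.001, 0.0, -1.0]]
wrist_force: [-0.6, 2.4, 1.5]
finger_gap: 46.3
finger_force: 66.8
```

```bash
python3 -m crank '[[0,0,-0.04,0,0,0,1],[0,0,-0.08,0,0,0.2,1],[0,0,-0.1,0,0,-0.2,1],[0,0,-0.1,0,0,0,1],[0,0,-0.1,0,0,0,1]]'
```

```text
time_s: 8.48
ee_pos: [560.8, -58.0, 59.7]
tcp_rot: [[0.601, 0.799, 0.004], [0.799, -0.601, 0.001], [0.003, 0.003, -1.0]]
wrist_force: [-1.9, 4.6, 17.0]
finger_gap: 46.0
finger_force: 74.4
```

Firm contact (17 N) at the shoulder height. Release and retreat upward.

```bash
python3 -m crank '[[0,0,0.08,0,0,0,1],[0,0,0.08,0,0,0,-0.3],[0,0,0.08,0,0,0,-1],[0,0,0.08,0,0,0,-1],[0,0,0.08,0,0,0,-1]]'
python3 -m crank '[[0,0,0,0,0,0,-1],[0,0,0.4,0,0,0,-1],[0,0,1.2,0,0,0,-1],[0,0,2.4,0,0,0,-1],[0,0,3.6,0,0,0,-1]]'
python3 -m crank '[[-0.6,-1.6,1,0,0,0,-1],[-1.2,-3.4,1,0,0,0,-1],[-1.8,-5.2,1,0,0,0,-1],[-2.4,-7,1,0,0,0,-1],[-3,-8.5,1,0,0,0,-1]]'
python3 -m crank '[[-0.6,-1.4,0,0,0,0,-1],[-1.2,-2.6,0,0,0,0,-1],[-1.2,-2.6,0,0,0,0,-1],[-1.2,-2.6,0,0,0,0,-1],[-1.2,-2.6,0,0,0,0,-1]]'
python3 - <<'E'
from h import *
o=[]
Y=[(P+[0,0,24],c) for P,c in yoke(559.15,-59,np.radians(53))]
for n in("top","scene"):
    im=grab_frame(n)[...,::-1].copy();u,v=np.int32(proj(n,[[559,-59,40]])[0])
    o.append(np.vstack([over(im,n,[],u,v,24,6,1.3),over(im,n,Y,u,v,24,6,1.3)]))
cv2.imwrite("pics/ov5.png",np.hstack(o))
E
```

```text
time_s: 9.1
ee_pos: [559.1, -58.5, 59.3]
tcp_rot: [[0.602, 0.799, -0.0], [0.799, -0.602, 0.0], [-0.0, -0.0, -1.0]]
wrist_force: [0.1, 0.5, -0.5]
finger_gap: 85.3
finger_force: 0.0
time_s: 9.72
ee_pos: [559.1, -58.4, 151.0]
tcp_rot: [[0.602, 0.799, 0.0], [0.799, -0.602, -0.0], [0.0, 0.0, -1.0]]
wrist_force: [0.3, -0.3, -0.8]
finger_gap: 85.4
finger_force: 0.0
time_s: 10.35
ee_pos: [483.6, -272.6, 175.3]
tcp_rot: [[0.602, 0.798, 0.001], [0.798, -0.602, -0.001], [0.0, 0.001, -1.0]]
wrist_force: [-0.2, 0.0, -0.4]
finger_gap: 85.9
finger_force: 0.0
time_s: 10.98
ee_pos: [454.5, -335.1, 174.7]
tcp_rot: [[0.601, 0.799, 0.0], [0.799, -0.601, 0.0], [0.0, 0.0, -1.0]]
wrist_force: [1.0, -0.0, -0.2]
finger_gap: 85.8
finger_force: 0.0
```

View pics/ov5.png

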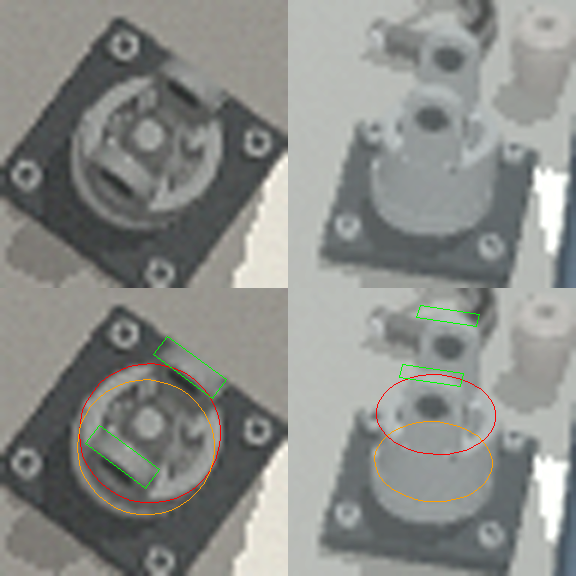

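The top and scene overlays both match the seated model: ears and hub rim lie in the drawn outlines, and the yoke stands level on the shoulder.

```bash
python3 -c "
from rig import *
print(sign_off())"
```

```text
the job is handed in; nothing more can be done
None
```

The splined yoke is meshed on the shaft and flush on its shoulder as far as the final camera views and 17 N of press force show; it was released, the plain yoke was left alone, and the job is handed in at about 11 s, with no verdict returned.

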